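# Pack the levelling kit

### The arm

A 7-joint arm with a two-finger parallel gripper is mounted at the origin on the work surface; the furniture and walls round the work are solid. World frame = base frame: x ahead of the robot, y to its left, z up, the work surface at z = 0. Lengths are in m, angles in degrees, forces in N, time in s.
With the tool pointing down it reaches from about 0.425 to 0.875 m from the base axis. Payload 4.7 kg.
Tool frame: the origin (TCP) lies midway between the tips of the shut fingers; the grasp point (between the pads) lies 19 mm behind it (env.grip_point_offset is the distance from the TCP to the grasp point, in m); z points along the fingers, y is the line along which they close (so a half turn about z gives the same grasp; the last joint's range is limited). The gripper opens to 87 mm and grips with 3 to 60 N. Pads are 19 mm wide; open, the fingers measure 117 mm over their backs; the gripper's body (75 mm by 190 mm) begins 51 mm behind the grasp point.
Start: joints at [-75.224, 18.392, -4.016, 83.108, 1.295, 78.541, -3.26], TCP at [0.157, 0.631, 0.223] pointing down, gripper open.
Joint ranges: [-163.93, 163.93], [-17.29, 119.83], [-79.2, 71.16], [3.27, 140.29], [-89.18, 269.18], [5.43, 117.66], [-154.24, 154.24]. Speed limits (degrees/s): [147.25, 147.25, 180, 180, 180, 180, 180].

### API

Orientations are given as [roll, pitch, yaw] about the fixed x, y, z axes, in that order (R = Rz(yaw) Ry(pitch) Rx(roll)).
In Python, from cell import env gives the robot as it stands.
- The arm moves only by the shell command python3 -m jog 'ROWS' [FORCE]. ROWS is JSON, a list of rows, each a list of 7 numbers: the shift along the tool's x, y, z in m, then the turn, a rotation vector about the tool's x, y, z in rad, then the finger opening in m, from 0 to 0.087. A call has 1 to 12 rows; each row shifts and turns the commanded pose from where the row before left it, along the tool's axes as they then stand; what a row does not reach is not made up. A row lasts 1/12 s, in which the tool goes at most 41.7 mm and 7.16 degrees, less where a joint would pass 70% of its speed; a pose out of reach is approached as far as the arm can. A call is refused whole if a number of a shift passes 0.0417 or a number of a turn 0.125, either way. A call with a gripper value outside its range is refused whole. The fingers move at their own pace and stop on an object; FORCE is the grip in N (left out, the last holds). Time passes only in rows, so rows that do not move let the fingers close. It gives the time, the measured TCP pose, the force, the opening and the grip force at its end, in the units of the state.
- env.get_obs(): the state, without advancing time (a new reading comes with each control period).
- env.read_camera(name): name is "side" or "top"; returns the picture (400x640x3 uint8, blue, green, red); there is no depth.
- env.get_calibration(name): a dict with "fov_y" (degrees; the focal length in pixels is half the picture's height over the tangent of half this angle, whatever the lens; pixels are square), "cx", "cy" (the principal point, pixels), "pose" (4x4, takes a point from camera to world coordinates). Camera axes: x right, y up, looking along -z (the intrinsics and any distortion apply to the point x, -y, -z); pixel columns grow to the right and rows downward; lengths in m; the calibration is good to about 2 mm. A picture is of the moment at which its call begins. get_calibration takes no time and is no camera call.
- env.sign_off(): hands the job in; it is judged then, once.
The state is a dict: "time_s": time; "qpos": joint angles; "joint_velocities": joint speeds; "effort": joint torques, N m; "tool_pos": TCP position; "tool_rot": TCP orientation; "force": force on the tool from outside, world axes, zero at the start; "wrist_torque": the same for the moment, N m; "grip_width": finger opening in m; "grasp_force": force on a finger pad.
Only numpy, scipy, OpenCV 4.12 (cv2) and the standard library are available. Lean on these libraries where they do the work, as an engineer would, in place of code of your own. Each camera call takes 0.05 s, during which the arm holds its last target. There are 200 camera calls.

### The job

Pack the carrying tray for levelling a door frame: both red plastic wedges go in the blue bin, not one on the other, the short thick wooden spacer in the green bin and the red carpenter pencil in the grey bin, each lying flat on the floor of its bin, the same way up as it lies now. Leave the yellow wedge, the yellow pencil and the long thin spacer where they lie.

Things in the scene. Friction and masses are not known exactly. Their poses are not given: they have to be found in the camera images.
- wedge_red_a: loose red plastic levelling wedge, 18 (x) x 44 (y) x 10 mm high, tapering in height along y: 10 mm at the -y end, 2 mm at the +y end; sides upright, 18 mm apart; origin: centre of the underside; lies flat, z up. One of two alike; belongs in the blue bin.
- wedge_red_b: loose red plastic levelling wedge, 18 (x) x 44 (y) x 10 mm high, tapering in height along y: 10 mm at the -y end, 2 mm at the +y end; sides upright, 18 mm apart; origin: centre of the underside; lies flat, z up. The other one; belongs in the blue bin.
- wedge_yellow: loose yellow plastic levelling wedge, 18 (x) x 44 (y) x 10 mm high, tapering in height along y: 10 mm at the -y end, 2 mm at the +y end; sides upright, 18 mm apart; origin: centre of the underside; lies flat, z up. Look-alike; stays on the table.
- pencil_red: loose flat red carpenter pencil, 14 (x) x 155 (y) x 7 mm high, wood point at one end; lies flat, y along its length; origin: centre of the underside. Belongs in the grey bin.
- pencil_yellow: loose flat yellow carpenter pencil, 14 (x) x 155 (y) x 7 mm high, wood point at one end; lies flat, y along its length; origin: centre of the underside. Look-alike; stays on the table.
- spacer_thick: loose planed softwood spacer, the short, thick one: 35 (x) x 90 (y) x 20 mm high; lies flat, y along its length; origin: centre of the underside. Belongs in the green bin.
- spacer_thin: loose planed softwood spacer, the long, thin one: 22 (x) x 120 (y) x 12 mm high; lies flat, y along its length; origin: centre of the underside. Look-alike; stays on the table.
- bin_blue: fixed open blue plastic bin, one of three side by side (97 mm apart along y, order varies) in a low plywood tray; outside 184 x 94 x 30 mm, walls and floor 2 mm. Origin: centre of the underside, 6 mm above the table; rim 32 mm above the origin; x along its length, y across, z up. For the two red wedges.
- bin_green: fixed open green plastic bin, one of three side by side (97 mm apart along y, order varies) in a low plywood tray; outside 184 x 94 x 30 mm, walls and floor 2 mm. Origin: centre of the underside, 6 mm above the table; rim 32 mm above the origin; x along its length, y across, z up. For the short, thick spacer.
- bin_grey: fixed open grey plastic bin, one of three side by side (97 mm apart along y, order varies) in a low plywood tray; outside 184 x 94 x 30 mm, walls and floor 2 mm. Origin: centre of the underside, 6 mm above the table; rim 32 mm above the origin; x along its length, y across, z up. For the red pencil. The tray is fixed, 204 x 300 mm, 21 mm high, with a bar handle out to 21 mm at each short end.
Not all that is in view belongs to the job. Leave any turquoise or white look-alike of the pencil_red alone.

How it is judged:
By the outcome, as a careful person would: the job done as asked, in the order asked, and still so for the second after the job is handed in, with the robot touching nothing.
It also fails if it takes over 106 s, if anything falls off the work surface, if the arm or the gripper's body presses on something with over 40 N, if the wrist force passes 120 N, or if a joint passes its speed limit or range.

## Working session

There is one attempt and no reset: what is moved stays moved. The work goes in short steps, Python scripts to look and compute and a shell command to move; the robot and the scene stay as the last step left them, time stands still between calls to the robot, and variables do not carry over. Pictures are saved under pics/ and viewed, at most 14 in all, crops included, and the job is handed in when it is done.

```bash
mkdir -p pics; ls
python3 - <<'E'
from cell import env
import cv2,numpy as np
np.set_printoptions(precision=4,suppress=True)
o=env.get_obs();print({k:np.round(v,4) for k,v in o.items()})
for n in("side","top"):
    im=env.read_camera(n);cv2.imwrite(f"pics/{n}0.png",im);print(n,env.get_calibration(n))
E
```

```text
pics
{'time_s': np.float64(0.0), 'qpos': array([-75.2237,  18.441 ,  -4.012 ,  83.1762,   1.2945,  78.5404,
        -3.2594]), 'joint_velocities': array([ 0.0575,  0.0187, -0.0901, -0.0089,  0.1735,  0.0447,  0.062 ]), 'effort': array([ -0.0004, -49.1286,  -0.4041, -31.2531,  -0.0639,   0.0439,
         0.0002]), 'tool_pos': array([0.1568, 0.6302, 0.2214]), 'tool_rot': array([-179.8876,    0.0064,  166.0306]), 'force': array([-0.5219,  0.2491, -0.0443]), 'wrist_torque': array([-0.0054,  0.0354,  0.0424]), 'grasp_force': np.float64(0.0), 'grip_width': np.float64(0.0871)}
side {'fov_y': 42.54395985907688, 'cx': 321.68781904613286, 'cy': 199.65338916906651, 'pose': array([[-0.9991, -0.0287,  0.0315,  0.5066],
       [ 0.0405, -0.4042,  0.9138,  1.1845],
       [-0.0135,  0.9142,  0.405 ,  0.5336],
       [ 0.    ,  0.    ,  0.    ,  1.    ]])}
top {'fov_y': 44.64742383274671, 'cx': 322.96500690803623, 'cy': 203.22869990094807, 'pose': array([[ 0.0008,  0.9853, -0.1709,  0.2592],
       [-0.9997, -0.0032, -0.023 ,  0.0094],
       [-0.0232,  0.1709,  0.985 ,  1.3068],
       [ 0.    ,  0.    ,  0.    ,  1.    ]])}
```

View pics/top0.png

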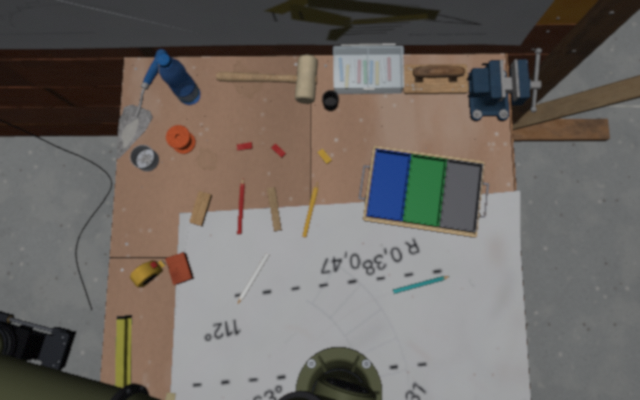

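View pics/side0.png

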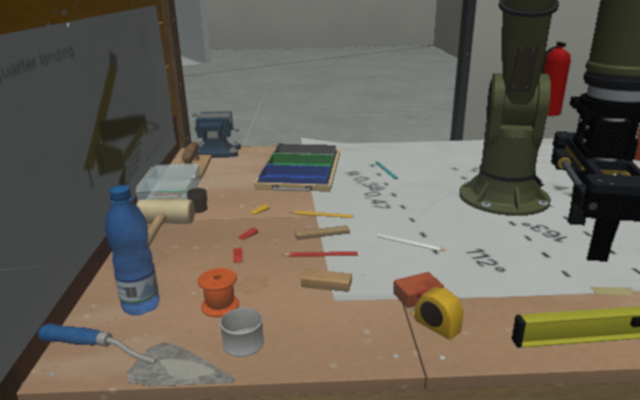

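The top view shows the red wedges at (245,146) and (279,151), the thick spacer at (201,209) and the red pencil at (241,208). The bins, left to right, are blue (387,186), green (424,190) and grey (461,197). The side view shows the same things, with the wedges at (238,255) and (248,233), the pencil at (320,254) and the spacer at (327,280).

```bash
cat > h.py <<'E'
from cell import env
import cv2,numpy as np
np.set_printoptions(precision=4,suppress=True)
CAL={n:env.get_calibration(n) for n in("side","top")}
def ray(n,u,v):
    c=CAL[n];f=200/np.tan(np.radians(c["fov_y"]/2));P=np.array(c["pose"])
    d=P[:3,:3]@np.array([(u-c["cx"])/f,-(v-c["cy"])/f,-1]);return P[:3,3],d/np.linalg.norm(d)
def plane(n,u,v,z):
    o,d=ray(n,u,v);return o+d*(z-o[2])/d[2]
def tri(a,b):
    o,d=ray("top",*a);p,e=ray("side",*b)
    s=np.linalg.lstsq(np.stack([d,-e],1),p-o,rcond=None)[0]
    x,y=o+s[0]*d,p+s[1]*e;return (x+y)/2,np.linalg.norm(x-y)
def blobs(im,lo,hi,box,amin=15,amax=1e5):
    h=cv2.cvtColor(im,cv2.COLOR_BGR2HSV).astype(int);h[...,0]=(h[...,0]+90)%180-90 if lo[0]<0 else h[...,0]
    m=np.all((h>=lo)&(h<=hi),axis=2).astype(np.uint8)
    k=np.zeros_like(m);x0,y0,x1,y1=box;k[y0:y1,x0:x1]=1;m*=k
    out=[]
    for c in cv2.findContours(m,cv2.RETR_EXTERNAL,cv2.CHAIN_APPROX_NONE)[0]:
        q=np.zeros_like(m);cv2.drawContours(q,[c],-1,1,-1);M=cv2.moments(q,True)
        if not amin<=M["m00"]<=amax: continue
        out.append(dict(c=(M["m10"]/M["m00"],M["m01"]/M["m00"]),a=M["m00"],cnt=c.reshape(-1,2)))
    return out
def rect(n,cnt,z):
    w=np.array([plane(n,u,v,z)[:2] for u,v in cnt],np.float32)*1000
    (cx,cy),(a,b),_=cv2.minAreaRect(w)
    l=cv2.fitLine(w,cv2.DIST_L2,0,.01,.01).ravel();return np.array([cx,cy,a,b,np.degrees(np.arctan2(l[1],l[0]))])
E
python3 - <<'E'
from h import *
T=cv2.imread("pics/top0.png");S=cv2.imread("pics/side0.png")
for n,im,box in(("top",T,(185,120,350,250)),("side",S,(220,200,400,300))):
    for nm,lo,hi in(("red",(-12,130,70),(6,255,255)),("yel",(17,140,120),(35,255,255))):
        for b in blobs(im,lo,hi,box):
            print(n,nm,np.round(b["c"],1),b["a"],np.round(rect(n,b["cnt"],.005),1))
for n,im,box in(("top",T,(350,130,500,250)),("side",S,(250,130,350,200))):
    for nm,lo,hi in(("blue",(108,120,20),(130,255,255)),("green",(55,90,20),(85,255,255))):
        for b in blobs(im,lo,hi,box,200): print(n,nm,np.round(b["c"],1),b["a"],np.round(rect(n,b["cnt"],.038),1))
a=cv2.resize(T[125:245,185:335],None,fx=5,fy=5,interpolation=cv2.INTER_CUBIC);cv2.imwrite("pics/t1.png",a)
a=cv2.resize(S[195:305,220:370],None,fx=5,fy=5,interpolation=cv2.INTER_CUBIC);cv2.imwrite("pics/s1.png",a)
a=np.vstack([cv2.resize(T[140:245,355:495],None,fx=4,fy=4,interpolation=cv2.INTER_CUBIC)[:,:400+160],cv2.resize(S[140:192,240:380],None,fx=4,fy=3.4,interpolation=cv2.INTER_CUBIC)]);cv2.imwrite("pics/b1.png",a)
E
```

```text
top red [240.7 204.6] 158.0 [473.2 263.4 132.3  11.4  -1.6]
top red [278. 150.] 91.0 [635.2 164.6  40.6  15.8  43.9]
top red [244.2 145.8] 90.0 [647.9 259.5  17.6  40.3 -81.2]
top yel [310.6 207.4] 139.0 [463.4  76.7  12.6 132.5 -12.8]
top yel [324.3 155.9] 83.0 [617.8  36.6  40.7  16.1  36.9]
side red [321.  253.4] 212.0 [474.7 265.   12.3 137.3  -1.9]
side red [237.5 254.8] 112.0 [649.3 258.5  14.5  58.4 -82.9]
side red [248.1 233.3] 103.0 [635.1 165.8  55.   22.7  60.8]
side yel [320.2 213.7] 129.0 [466.6  77.5  16.4 136.2 -13.1]
side yel [260.2 208.7] 80.0 [619.7  35.5  53.6  24.7  54.8]
top blue [388.4 184.8] 2298.0 [ 529.8 -134.7   90.7  181.6   -8.8]
top green [424.8 190. ] 2471.0 [ 515.3 -230.3   96.1  182.6   -8.9]
side blue [296.4 173.6] 949.0 [ 532.7 -115.3  116.2  179.7  -10.1]
side green [302.3 159.5] 608.0 [ 514.9 -229.9   95.6  179.6  -14.9]
```

View pics/t1.png

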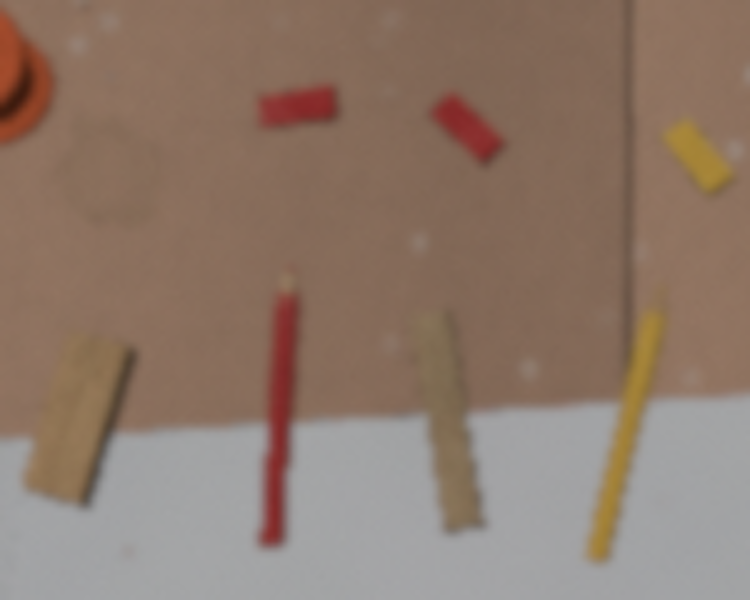

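View pics/s1.png

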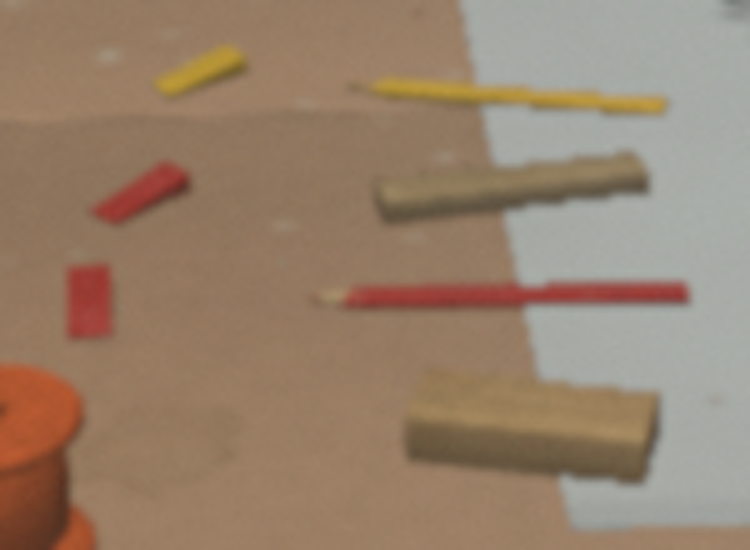

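View pics/b1.png

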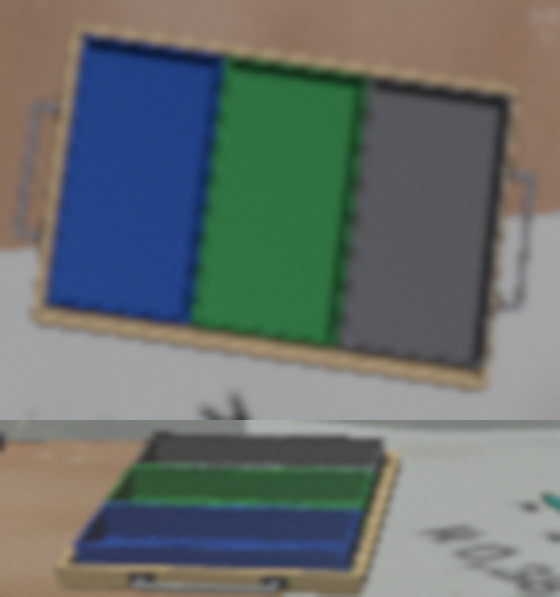

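The red blobs agree between the two views. The side view shows each red wedge's end face, and the thick end of both faces −y. The pencil's wood point is towards +x. Next I measure the spacer, the heights and the bins.

```bash
cat >> h.py <<'E'
from scipy.spatial.transform import Rotation as Ro
def go(x,y,z,yaw):
    o=env.get_obs();p=np.array(o["tool_pos"]);y0=o["tool_rot"][2]
    d=(yaw-y0+180)%360-180;n=int(np.ceil(abs(d)/6.5))
    R=Ro.from_euler("xyz",[180,0,yaw],degrees=True).as_matrix();s=R.T@(np.array([x,y,z])-p);m=int(np.ceil(np.abs(s).max()/.035))
    print(f"pos {p} rot {o['tool_rot']} turn {n} x {-np.radians(d)/max(n,1):.4f}; shift total {s} = {m} x {s/max(m,1)} t={o['time_s']:.1f} w={o['grip_width']:.4f} g={o['grasp_force']:.1f}")
E
python3 - <<'E'
from h import *
T=cv2.imread("pics/top0.png");S=cv2.imread("pics/side0.png")
for n,im,box in(("top",T,(180,185,220,235)),("side",S,(295,265,360,295))):
    h=cv2.cvtColor(im,cv2.COLOR_BGR2HSV); print(h[208,200] if n=="top" else h[276,330],h[170,215] if n=="top" else h[290,280])
    for b in blobs(im,(13,85,40),(28,255,255),box,60): print(n,np.round(b["c"],1),b["a"],np.round(rect(n,b["cnt"],.02),1))
C=lambda *p:np.array(p)
tc=C((75,332),(133,345),(85,505),(25,487))/5+C(185,125)
sc=C((418,372),(408,425),(640,440),(658,395))/5+C(220,195)
print("spacer top-face",[plane("top",*p,.02)[:2] for p in tc])
# match far-left.. : top order: +x+y, +x-y, -x-y, -x+y ; side order: +x-y, +x+y, -x+y, -x-y
for i,j in((0,1),(1,0),(2,3),(3,2)): print(tri(tc[i],sc[j]))
for nm,a,b in(("wa",(244.2,145.8),(237.5,254.8)),("wb",(278,150),(248.1,233.3)),("pen",(240.7,204.6),(321,253.4)),("rimB/G near",(402.5,220),(329.5,165.9)),("rim B/G far",(410.5,155),(266.3,165.3))): print(nm,tri(a,b))
for nm,lo,hi in(("blue",(108,120,20),(130,255,255)),("green",(55,90,20),(85,255,255))):
    b=blobs(T,lo,hi,(350,130,500,250),200)[0]; w=np.array([plane("top",u,v,.03)[:2] for u,v in b["cnt"]],np.float32)*1000; print(nm,cv2.minAreaRect(w))
go(.648,.257,.10,98)
E
```

```text
[ 16 104 145] [ 12  83 138]
top [200.2 206. ] 485.0 [474.3 371.   46.1  91.9 -12.5]
[ 18 105 155] [ 14  90 155]
side [318.6 280.1] 1368.0 [481.1 383.4  97.2 104.5 -63.4]
spacer top-face [array([0.516 , 0.3728]), array([0.5088, 0.3409]), array([0.4216, 0.3632]), array([0.4314, 0.396 ])]
(array([0.5177, 0.3747, 0.0132]), np.float64(0.0006252433294321513))
(array([0.5119, 0.342 , 0.0153]), np.float64(0.004338627370016324))
(array([0.4232, 0.3642, 0.0158]), np.float64(0.0021591760773911933))
(array([0.4328, 0.3966, 0.0175]), np.float64(0.0021636268562856093))
wa (array([0.6487, 0.2591, 0.0048]), np.float64(0.0014440683384994173))
wb (array([0.6357, 0.1646, 0.0048]), np.float64(0.0009065213232951826))
pen (array([0.4799, 0.264 , 0.0052]), np.float64(0.004072997870869694))
rimB/G near (array([ 0.4355, -0.1698,  0.0359]), np.float64(0.002191454697195973))
rim B/G far (array([ 0.6132, -0.1964,  0.0327]), np.float64(0.00394466261954399))
blue ((531.5038452148438, -135.55850219726562), (91.23629760742188, 182.77731323242188), 81.16696166992188)
green ((516.93310546875, -231.85719299316406), (96.70071411132812, 183.7599639892578), 81.14196014404297)
pos [0.1568 0.6303 0.2216] rot [-179.9011    0.0066  166.0364] turn 11 x 0.1080; shift total [-0.438   0.4344  0.1216] = 13 x [-0.0337  0.0334  0.0094] t=0.1 w=0.0869 g=0.0
```

```bash
python3 -m jog '[[0,0,0,0,0,0.108,0.05],[0,0,0,0,0,0.108,0.05],[0,0,0,0,0,0.108,0.05],[0,0,0,0,0,0.108,0.05],[0,0,0,0,0,0.108,0.05],[0,0,0,0,0,0.108,0.05],[0,0,0,0,0,0.108,0.05],[0,0,0,0,0,0.108,0.05],[0,0,0,0,0,0.108,0.05],[0,0,0,0,0,0.108,0.05],[0,0,0,0,0,0.108,0.05]]'
python3 -m jog '[[-0.027,0.027,0.007,0,0,0,0.05],[-0.027,0.027,0.007,0,0,0,0.05],[-0.027,0.027,0.007,0,0,0,0.05],[-0.027,0.027,0.007,0,0,0,0.05],[-0.027,0.027,0.007,0,0,0,0.05],[-0.027,0.027,0.007,0,0,0,0.05],[-0.027,0.027,0.007,0,0,0,0.05],[-0.027,0.027,0.007,0,0,0,0.05]]'
python3 -m jog '[[-0.027,0.027,0.007,0,0,0,0.05],[-0.027,0.027,0.007,0,0,0,0.05],[-0.027,0.027,0.007,0,0,0,0.05],[-0.027,0.027,0.007,0,0,0,0.05],[-0.027,0.027,0.007,0,0,0,0.05],[-0.027,0.027,0.007,0,0,0,0.05],[-0.027,0.027,0.007,0,0,0,0.05],[-0.027,0.027,0.007,0,0,0,0.05],[0,0,0,0,0,0,0.05],[0,0,0,0,0,0,0.05]]'
python3 -c "
from h import *
go(.649,.256,.04,98)"
```

```text
time_s: 1.02
tool_pos: [0.1568, 0.6305, 0.2219]
tool_rot: [-180.0, 0.1, 97.7]
force: [-0.4, 0.0, 0.3]
grip_width: 0.0497
grasp_force: 0.0
time_s: 1.68
tool_pos: [0.4018, 0.4452, 0.1659]
tool_rot: [-180.0, 0.0, 98.0]
force: [0.3, 1.0, -0.6]
grip_width: 0.0502
grasp_force: 0.0
time_s: 2.52
tool_pos: [0.6459, 0.2587, 0.109]
tool_rot: [-179.9, 0.2, 97.6]
force: [-0.3, -0.5, 0.1]
grip_width: 0.0499
grasp_force: 0.0
pos [0.6459 0.2587 0.109 ] rot [-179.9006    0.1568   97.6293] turn 1 x -0.0065; shift total [-0.0031  0.0027  0.069 ] = 2 x [-0.0015  0.0013  0.0345] t=2.5 w=0.0499 g=0.0
```

```bash
python3 -m jog '[[-0.003,0.003,0.02,0,0,0,0.04],[0,0,0.03,0,0,0,0.04],[0,0,0.03,0,0,0,0.04],[0,0,0.017,0,0,0,0.04],[0,0,0.005,0,0,0,0.04],[0,0,0.003,0,0,0,0.04],[0,0,0,0,0,0,0.04],[0,0,0,0,0,0,0.04]]'
python3 - <<'E'
from h import *
for n in("side","top"): cv2.imwrite(f"pics/{n}2.png",env.read_camera(n))
S=cv2.imread("pics/side2.png");T=cv2.imread("pics/top2.png")
cv2.imwrite("pics/c2.png",np.hstack([cv2.resize(S[180:300,180:300],(400,400),interpolation=cv2.INTER_CUBIC),cv2.resize(T[100:200,190:290],(400,400),interpolation=cv2.INTER_CUBIC)]))
go(.649,.256,.002,98)
E
```

```text
time_s: 3.18
tool_pos: [0.6488, 0.2614, 0.0073]
tool_rot: [179.9, -0.1, 98.0]
force: [0.2, -0.0, -0.2]
grip_width: 0.0403
grasp_force: 0.0
pos [0.6492 0.261  0.0076] rot [179.8271  -0.0644  97.9802] turn 1 x -0.0003; shift total [-0.0049 -0.0009  0.0056] = 1 x [-0.0049 -0.0009  0.0056] t=3.3 w=0.0399 g=0.0
```

View pics/c2.png

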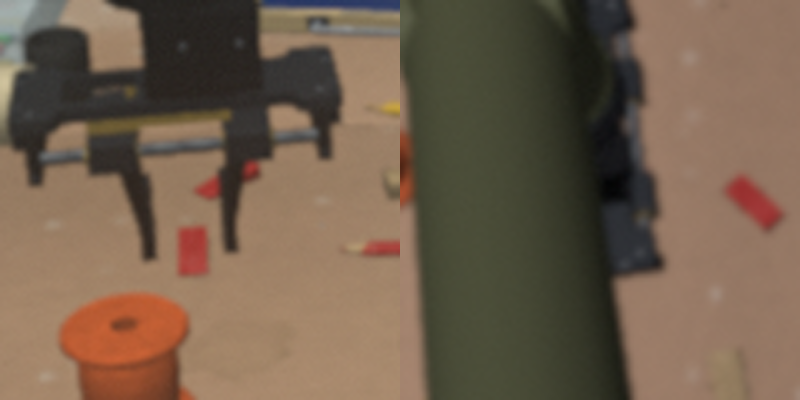

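The fingers straddle the wedge (side crop, columns 150–235, wedge at 193). I move 4 mm towards the thick end, go down and close.

```bash
python3 -m jog '[[-0.004,0,0.003,0,0,0,0.04],[0,0,0.002,0,0,0,0.04],[0,0,0,0,0,0,0.04],[0,0,0,0,0,0,0.04]]'
python3 -m jog '[[0,0,0,0,0,0,0.01],[0,0,0,0,0,0,0.01],[0,0,0,0,0,0,0.01],[0,0,0,0,0,0,0.01],[0,0,0,0,0,0,0.01],[0,0,0,0,0,0,0.01]]' 15
python3 -c "
from h import *
go(.649,.256,.09,98)"
```

```text
time_s: 3.62
tool_pos: [0.6487, 0.256, 0.0006]
tool_rot: [180.0, 0.0, 97.9]
force: [0.4, -1.1, 0.2]
grip_width: 0.0402
grasp_force: 0.0
time_s: 4.12
tool_pos: [0.6486, 0.2564, 0.0006]
tool_rot: [180.0, -0.0, 98.0]
force: [-1.2, 0.3, -0.4]
grip_width: 0.0178
grasp_force: 15.0
pos [0.6486 0.2564 0.0006] rot [179.9945  -0.0072  97.9715] turn 1 x -0.0005; shift total [-0.0005  0.0004 -0.0894] = 3 x [-0.0002  0.0001 -0.0298] t=4.1 w=0.0178 g=15.0
```

```bash
python3 -m jog '[[0,0,-0.01,0,0,0,0.01],[0,0,-0.025,0,0,0,0.01],[0,0,-0.03,0,0,0,0.01],[0,0,-0.025,0,0,0,0.01],[0,0,0,0,0,0.0975,0.01],[0,0,0,0,0,0.0975,0.01],[0,0,0,0,0,0.0975,0.01],[0,0,0,0,0,0,0.01],[0,0,0,0,0,0,0.01],[0,0,0,0,0,0,0.01]]'
python3 -c "
from h import *
go(.5745,-.142,.05,81.2)"
```

```text
time_s: 4.95
tool_pos: [0.6486, 0.2564, 0.0909]
tool_rot: [180.0, -0.0, 81.3]
force: [-0.0, 0.6, 0.9]
grip_width: 0.0176
grasp_force: 15.0
pos [0.6486 0.2564 0.0909] rot [179.9891  -0.0068  81.3489] turn 1 x 0.0026; shift total [-0.405  -0.0123  0.0409] = 12 x [-0.0337 -0.001   0.0034] t=5.0 w=0.0176 g=15.0
```

```bash
python3 -m jog '[[-0.02,-0.001,0,0,0,0,0.01],[-0.035,-0.001,0,0,0,0,0.01],[-0.035,-0.001,0,0,0,0,0.01],[-0.035,-0.001,0,0,0,0,0.01],[-0.035,-0.001,0,0,0,0,0.01],[-0.035,-0.001,0,0,0,0,0.01],[-0.035,-0.001,0,0,0,0,0.01],[-0.035,-0.001,0,0,0,0,0.01],[-0.035,-0.001,0,0,0,0,0.01],[-0.035,-0.001,0,0,0,0,0.01],[-0.035,-0.001,0,0,0,0,0.01],[-0.035,-0.001,0,0,0,0,0.01]]'
python3 -m jog '[[-0.015,0,0,0,0,0,0.01],[-0.015,0,0,0,0,0,0.01],[0,0,0,0,0,0,0.01],[0,0,0,0,0,0,0.01],[0,0,0,0,0,0,0.01]]'
python3 - <<'E'
from h import *
for n in("side","top"): cv2.imwrite(f"pics/{n}3.png",env.read_camera(n))
S=cv2.imread("pics/side3.png");T=cv2.imread("pics/top3.png")
cv2.imwrite("pics/c3.png",np.hstack([cv2.resize(S[80:200,230:350],(400,400),interpolation=cv2.INTER_CUBIC),cv2.resize(T[120:250,360:490],(400,400),interpolation=cv2.INTER_CUBIC)]))
go(.5745,-.142,.0095,81.2)
E
```

```text
time_s: 5.95
tool_pos: [0.5743, -0.1437, 0.0909]
tool_rot: [180.0, -0.0, 81.3]
force: [0.7, 0.3, -0.3]
grip_width: 0.0175
grasp_force: 15.0
time_s: 6.37
tool_pos: [0.5706, -0.1702, 0.0905]
tool_rot: [-180.0, -0.1, 81.3]
force: [-0.4, 0.3, -0.3]
grip_width: 0.0175
grasp_force: 15.0
pos [ 0.5707 -0.1697  0.0904] rot [-179.9895   -0.0522   81.3822] turn 1 x 0.0032; shift total [ 0.028  -0.0005  0.0809] = 3 x [ 0.0093 -0.0002  0.027 ] t=6.5 w=0.0174 g=15.0
```

View pics/c3.png

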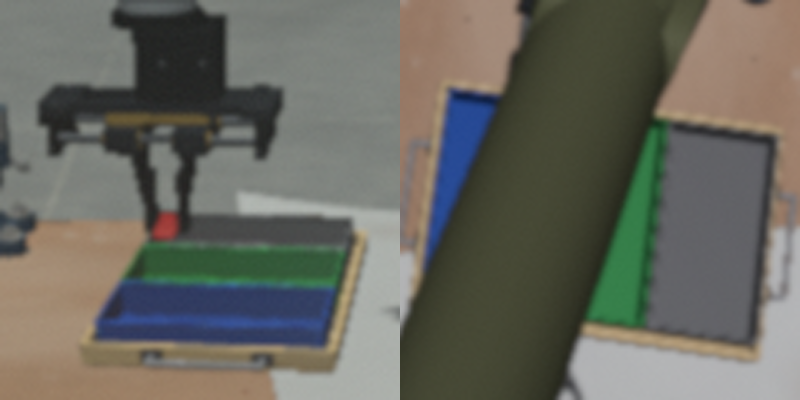

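The side crop shows the wedge held level between the fingers, above the tray. The tool is 28 mm past the target, so I go back by that and then down.

```bash
python3 -m jog '[[0.014,0,0,0,0,0,0.01],[0.014,0,0,0,0,0,0.01],[0,0,0.02,0,0,0,0.01],[0,0,0.025,0,0,0,0.01],[0,0,0.018,0,0,0,0.01],[0,0,0.01,0,0,0,0.01],[0,0,0.005,0,0,0,0.01],[0,0,0.003,0,0,0,0.01],[0,0,0,0,0,0,0.01],[0,0,0,0,0,0,0.01],[0,0,0,0,0,0,0.01]]'
```

```text
time_s: 7.38
tool_pos: [0.5754, -0.1443, 0.0107]
tool_rot: [179.9, -0.0, 81.2]
force: [0.3, -0.5, -0.2]
grip_width: 0.0178
grasp_force: 15.0
```

```bash
python3 -m jog '[[0,0,0.0015,0,0,0,0.01],[0,0,0,0,0,0,0.01],[0,0,0,0,0,0,0.01],[0,0,0,0,0,0,0.035],[0,0,0,0,0,0,0.035],[0,0,0,0,0,0,0.035],[0,0,0,0,0,0,0.035],[0,0,-0.02,0,0,0,0.04],[0,0,-0.03,0,0,0,0.04],[0,0,-0.03,0,0,0,0.04]]'
python3 -m jog '[[0,0,0,0,0,0.108,0.04],[0,0,0,0,0,0.108,0.04],[0,0,0,0,0,0.108,0.04],[0,0,0,0,0,0.108,0.04],[0,0,0,0,0,0.108,0.04],[0,0,0,0,0,0.108,0.04],[0,0,0,0,0,0,0.04],[0,0,0,0,0,0,0.04]]'
python3 -c "
from h import *
go(.633,.162,.09,44)"
```

```text
time_s: 8.22
tool_pos: [0.5727, -0.1438, 0.0876]
tool_rot: [-179.8, 0.0, 81.2]
force: [2.0, -0.8, 0.7]
grip_width: 0.0391
grasp_force: 0.0
time_s: 8.88
tool_pos: [0.574, -0.1439, 0.0876]
tool_rot: [-179.9, 0.0, 44.3]
force: [-0.2, -0.1, -0.0]
grip_width: 0.0401
grasp_force: 0.0
pos [ 0.574  -0.1439  0.0876] rot [-179.9475    0.0465   44.2585] turn 1 x 0.0045; shift total [ 0.2549 -0.179  -0.0024] = 8 x [ 0.0319 -0.0224 -0.0003] t=8.9 w=0.0401 g=0.0
```

```bash
python3 -m jog '[[0.015,-0.0104,0,0,0,0,0.04],[0.03,-0.021,0,0,0,0.005,0.04],[0.03,-0.021,0,0,0,0,0.04],[0.03,-0.021,0,0,0,0,0.04],[0.03,-0.021,0,0,0,0,0.04],[0.03,-0.021,0,0,0,0,0.04],[0.03,-0.021,0,0,0,0,0.04],[0.03,-0.021,0,0,0,0,0.04],[0.03,-0.021,0,0,0,0,0.04],[0,0,0,0,0,0,0.04],[0,0,0,0,0,0,0.04],[0,0,0,0,0,0,0.04]]'
python3 - <<'E'
from h import *
S=env.read_camera("side");cv2.imwrite("pics/side4.png",S);T=env.read_camera("top");cv2.imwrite("pics/top4.png",T)
for b in blobs(T,(-12,130,70),(6,255,255),(350,130,500,250)): print("bin",np.round(b["c"],1),b["a"],np.round(rect("top",b["cnt"],.013),1))
for b in blobs(S,(-12,130,70),(6,255,255),(220,130,360,260)): print("side",np.round(b["c"],1),b["a"],np.round(rect("side",b["cnt"],.005),1))
go(.633,.162,.0006,44)
E
```

```text
time_s: 9.88
tool_pos: [0.6345, 0.1606, 0.0877]
tool_rot: [180.0, 0.1, 43.9]
force: [-0.5, -0.6, 0.5]
grip_width: 0.0402
grasp_force: 0.0
bin [389.3 170. ] 85.0 [ 574.7 -140.9   40.7   15.4   83.1]
side [321.  253.5] 211.0 [474.7 265.   12.3 137.3  -1.9]
side [248.2 233.2] 103.0 [635.2 165.2  56.1  21.8  60.4]
pos [0.6348 0.159  0.0881] rot [179.9711   0.0428  43.7022] turn 1 x -0.0052; shift total [ 0.0008 -0.0034  0.0875] = 3 x [ 0.0003 -0.0011  0.0292] t=10.0 w=0.0402 g=0.0
```

```bash
python3 -m jog '[[0,0,0.02,0,0,0,0.04],[0,0,0.03,0,0,0,0.04],[0,0,0.02,0,0,0,0.04],[0,0,0.01,0,0,0,0.04],[0,0,0.005,0,0,0,0.04],[0,0,0,0,0,0,0.04],[0,0,0,0,0,0,0.04],[0,0,0,0,0,0,0.04]]'
python3 -c "
from h import *
go(.633,.162,.0006,44)"
```

```text
time_s: 10.65
tool_pos: [0.6361, 0.1612, 0.0047]
tool_rot: [179.9, -0.1, 43.8]
force: [0.9, 0.8, 0.6]
grip_width: 0.04
grasp_force: 0.0
pos [0.6361 0.1612 0.0047] rot [179.933   -0.1413  43.7717] turn 1 x -0.0040; shift total [-0.0017 -0.0028  0.0041] = 1 x [-0.0017 -0.0028  0.0041] t=10.7 w=0.0400 g=0.0
```

```bash
python3 -m jog '[[-0.001,-0.002,0.003,0,0,0,0.04],[0,0,0,0,0,0,0.04],[0,0,0,0,0,0,0.04]]'
python3 -m jog '[[0,0,0,0,0,0,0.01],[0,0,0,0,0,0,0.01],[0,0,0,0,0,0,0.01],[0,0,0,0,0,0,0.01],[0,0,0,0,0,0,0.01],[0,0,0,0,0,0,0.01]]' 15
python3 -m jog '[[0,0,-0.01,0,0,0,0.01],[0,0,-0.025,0,0,0,0.01],[0,0,-0.03,0,0,0,0.01],[0,0,-0.025,0,0,0,0.01],[0,0,0,0,0,-0.108,0.01],[0,0,0,0,0,-0.108,0.01],[0,0,0,0,0,-0.108,0.01],[0,0,0,0,0,-0.108,0.01],[0,0,0,0,0,-0.108,0.01],[0,0,0,0,0,-0.108,0.01],[0,0,0,0,0,0,0.01],[0,0,0,0,0,0,0.01]]'
python3 -c "
from h import *
go(.4855,-.128,.09,81.2)"
```

```text
time_s: 10.9
tool_pos: [0.6327, 0.1624, 0.0005]
tool_rot: [-180.0, -0.0, 43.8]
force: [-0.5, 0.2, 1.9]
grip_width: 0.0396
grasp_force: 0.4
time_s: 11.4
tool_pos: [0.6332, 0.1621, 0.0005]
tool_rot: [180.0, -0.1, 43.8]
force: [-0.9, 0.8, 4.0]
grip_width: 0.0177
grasp_force: 15.8
time_s: 12.4
tool_pos: [0.6326, 0.1617, 0.0902]
tool_rot: [-180.0, 0.0, 80.7]
force: [-0.7, -0.3, -0.2]
grip_width: 0.0173
grasp_force: 15.0
pos [0.6326 0.1617 0.0902] rot [-179.9832    0.0009   80.7329] turn 1 x -0.0082; shift total [-0.3088 -0.101   0.0002] = 9 x [-0.0343 -0.0112  0.    ] t=12.4 w=0.0173 g=15.0
```

```bash
python3 -m jog '[[-0.0309,-0.0101,0,0,0,0,0.01],[-0.0309,-0.0101,0,0,0,0,0.01],[-0.0309,-0.0101,0,0,0,0,0.01],[-0.0309,-0.0101,0,0,0,0,0.01],[-0.0309,-0.0101,0,0,0,0,0.01],[-0.0309,-0.0101,0,0,0,0,0.01],[-0.0309,-0.0101,0,0,0,0,0.01],[-0.0309,-0.0101,0,0,0,0,0.01],[-0.0309,-0.0101,0,0,0,0,0.01],[-0.0309,-0.0101,0,0,0,0,0.01],[0,0,0,0,0,0,0.01],[0,0,0,0,0,0,0.01]]'
python3 -m jog '[[0,0,0,0,0,0,0.01],[0,0,0.02,0,0,0,0.01],[0,0,0.025,0,0,0,0.01],[0,0,0.018,0,0,0,0.01],[0,0,0.01,0,0,0,0.01],[0,0,0.004,0,0,0,0.01],[0,0,0.001,0,0,0,0.01],[0,0,0,0,0,0,0.01],[0,0,0,0,0,0,0.01],[0,0,0,0,0,0,0.01]]'
```

```text
time_s: 13.4
tool_pos: [0.4834, -0.1291, 0.0903]
tool_rot: [180.0, -0.0, 80.5]
force: [0.7, 1.0, -0.5]
grip_width: 0.0175
grasp_force: 15.0
time_s: 14.23
tool_pos: [0.4852, -0.1272, 0.0131]
tool_rot: [179.9, -0.0, 80.9]
force: [-0.6, -0.2, 0.0]
grip_width: 0.0176
grasp_force: 15.0
```

```bash
python3 -m jog '[[0,0,0.0035,0,0,0,0.01],[0,0,0,0,0,0,0.01],[0,0,0,0,0,0,0.01],[0,0,0,0,0,0,0.035],[0,0,0,0,0,0,0.035],[0,0,0,0,0,0,0.035],[0,0,0,0,0,0,0.035],[0,0,-0.02,0,0,0,0.06],[0,0,-0.03,0,0,0,0.06],[0,0,-0.03,0,0,0,0.06],[0,0,-0.02,0,0,0,0.06]]'
python3 -m jog '[[0,0,0,0,0,-0.122,0.06],[0,0,0,0,0,-0.122,0.06],[0,0,0,0,0,-0.122,0.06],[0,0,0,0,0,-0.122,0.06],[0,0,0,0,0,-0.122,0.06],[0,0,0,0,0,-0.122,0.06],[0,0,0,0,0,-0.122,0.06],[0,0,0,0,0,-0.122,0.06],[0,0,0,0,0,-0.122,0.06],[0,0,0,0,0,-0.122,0.06],[0,0,0,0,0,-0.122,0.06],[0,0,0,0,0,-0.122,0.06]]'
python3 -m jog '[[0,0,0,0,0,0,0.06],[0,0,0,0,0,0,0.06]]'
python3 -c "
from h import *
go(.470,.369,.10,165)"
```

```text
time_s: 15.15
tool_pos: [0.4851, -0.1277, 0.111]
tool_rot: [179.9, -0.0, 80.9]
force: [1.0, 0.1, -0.1]
grip_width: 0.054
grasp_force: 0.0
time_s: 16.15
tool_pos: [0.4842, -0.1272, 0.1085]
tool_rot: [180.0, -0.0, 165.1]
force: [-1.1, 0.3, -0.5]
grip_width: 0.0599
grasp_force: 0.0
time_s: 16.32
tool_pos: [0.4842, -0.1272, 0.1085]
tool_rot: [180.0, -0.0, 164.6]
force: [-0.3, -0.6, 0.2]
grip_width: 0.0601
grasp_force: 0.0
pos [ 0.4842 -0.1272  0.1085] rot [179.9918  -0.0015 164.5957] turn 1 x -0.0071; shift total [0.1421 0.4757 0.0085] = 14 x [0.0102 0.034  0.0006] t=16.3 w=0.0601 g=0.0
```

```bash
python3 -m jog '[[0.0102,0.034,0,0,0,0,0.06],[0.0102,0.034,0,0,0,0,0.06],[0.0102,0.034,0,0,0,0,0.06],[0.0102,0.034,0,0,0,0,0.06],[0.0102,0.034,0,0,0,0,0.06],[0.0102,0.034,0,0,0,0,0.06],[0.0102,0.034,0,0,0,0,0.06]]'
python3 -m jog '[[0.0102,0.034,0,0,0,0,0.06],[0.0102,0.034,0,0,0,0,0.06],[0.0102,0.034,0,0,0,0,0.06],[0.0102,0.034,0,0,0,0,0.06],[0.0102,0.034,0,0,0,0,0.06],[0.0102,0.034,0,0,0,0,0.06],[0.0102,0.034,0,0,0,0,0.06],[0,0,0,0,0,0,0.06],[0,0,0,0,0,0,0.06],[0,0,0,0,0,0,0.06]]'
python3 - <<'E'
from h import *
S=env.read_camera("side");cv2.imwrite("pics/side5.png",S);T=env.read_camera("top");cv2.imwrite("pics/top5.png",T)
for b in blobs(T,(-12,130,70),(6,255,255),(350,130,500,250)): print("bin",np.round(b["c"],1),b["a"],np.round(rect("top",b["cnt"],.013),1))
cv2.imwrite("pics/c5.png",np.hstack([cv2.resize(S[170:310,260:400],(400,400),interpolation=cv2.INTER_CUBIC),cv2.resize(T[130:260,360:490],(400,400),interpolation=cv2.INTER_CUBIC)]))
go(.470,.369,.008,165)
E
```

```text
time_s: 16.9
tool_pos: [0.4774, 0.1229, 0.1088]
tool_rot: [180.0, 0.0, 164.6]
force: [0.6, -0.2, 0.6]
grip_width: 0.0602
grasp_force: 0.0
time_s: 17.73
tool_pos: [0.4712, 0.3689, 0.1081]
tool_rot: [-179.9, 0.0, 164.7]
force: [0.3, -0.4, 0.2]
grip_width: 0.0599
grasp_force: 0.0
bin [383.9 202.8] 84.0 [ 484.5 -123.6   40.5   15.1   81.4]
bin [389.2 170. ] 84.0 [ 574.8 -140.1   39.1   15.4   82.9]
pos [0.4719 0.3678 0.1085] rot [-179.9519    0.021   164.6   ] turn 1 x -0.0070; shift total [0.0021 0.0007 0.1005] = 3 x [0.0007 0.0002 0.0335] t=17.8 w=0.0600 g=0.0
```

View pics/c5.png

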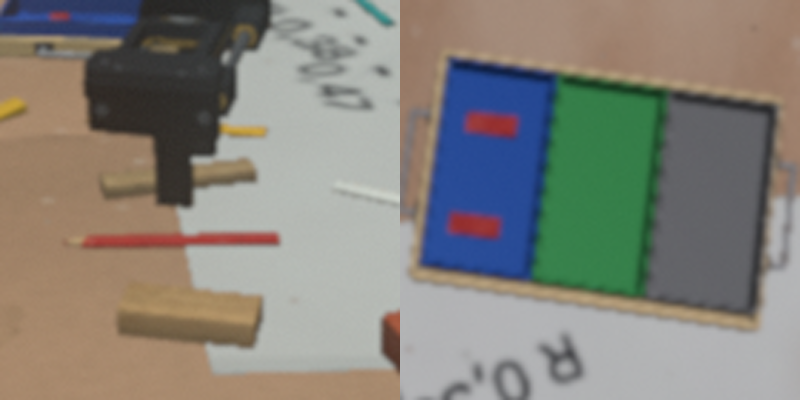

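Both wedges lie flat and apart in the blue bin, and the fingers are over the spacer.

```bash
python3 -m jog '[[0.001,0,0.02,0,0,-0.005,0.06],[0,0,0.03,0,0,0,0.06],[0,0,0.03,0,0,0,0.06],[0,0,0.015,0,0,0,0.06],[0,0,0.008,0,0,0,0.06],[0,0,0.002,0,0,0,0.06],[0,0,0,0,0,0,0.06],[0,0,0,0,0,0,0.06],[0,0,0,0,0,0,0.06]]'
python3 -m jog '[[0,0,0,0,0,0,0.02],[0,0,0,0,0,0,0.02],[0,0,0,0,0,0,0.02],[0,0,0,0,0,0,0.02],[0,0,0,0,0,0,0.02],[0,0,0,0,0,0,0.02]]' 25
```

```text
time_s: 18.58
tool_pos: [0.4714, 0.3705, 0.0053]
tool_rot: [179.9, 0.1, 165.1]
force: [-0.2, 1.0, 0.0]
grip_width: 0.0599
grasp_force: 0.0
time_s: 19.08
tool_pos: [0.4703, 0.37, 0.0037]
tool_rot: [180.0, 0.0, 165.1]
force: [0.6, 0.2, 1.5]
grip_width: 0.0345
grasp_force: 25.0
```

```bash
python3 -m jog '[[0,0,-0.01,0,0,0,0.02],[0,0,-0.025,0,0,0,0.02],[0,0,-0.03,0,0,0,0.02],[0,0,-0.03,0,0,0,0.02],[0,0,-0.015,0,0,0,0.02],[0,0,0,0,0,-0.053,0.02],[0,0,0,0,0,-0.053,0.02],[0,0,0,0,0,0,0.02],[0,0,0,0,0,0,0.02],[0,0,0,0,0,0,0.02]]'
python3 -c "
from h import *
go(.5155,-.231,.11,171.2)"
```

```text
time_s: 19.92
tool_pos: [0.4702, 0.3697, 0.1136]
tool_rot: [-180.0, -0.0, 171.1]
force: [0.3, -0.0, -0.9]
grip_width: 0.035
grasp_force: 25.0
pos [0.4702 0.3697 0.1136] rot [-179.9904   -0.0082  171.0794] turn 1 x -0.0021; shift total [-0.1367 -0.5867  0.0036] = 17 x [-0.008  -0.0345  0.0002] t=19.9 w=0.0350 g=25.0
```

```bash
python3 -m jog '[[-0.008,-0.0345,0,0,0,0,0.02],[-0.008,-0.0345,0,0,0,0,0.02],[-0.008,-0.0345,0,0,0,0,0.02],[-0.008,-0.0345,0,0,0,0,0.02],[-0.008,-0.0345,0,0,0,0,0.02],[-0.008,-0.0345,0,0,0,0,0.02],[-0.008,-0.0345,0,0,0,0,0.02],[-0.008,-0.0345,0,0,0,0,0.02],[-0.008,-0.0345,0,0,0,0,0.02]]'
python3 -m jog '[[-0.008,-0.0345,0,0,0,0,0.02],[-0.008,-0.0345,0,0,0,0,0.02],[-0.008,-0.0345,0,0,0,0,0.02],[-0.008,-0.0345,0,0,0,0,0.02],[-0.008,-0.0345,0,0,0,0,0.02],[-0.008,-0.0345,0,0,0,0,0.02],[-0.008,-0.0345,0,0,0,0,0.02],[-0.008,-0.0345,0,0,0,0,0.02],[0,0,0,0,0,0,0.02],[0,0,0,0,0,0,0.02],[0,0,0,0,0,0,0.02]]'
python3 -c "
from h import *
go(.5155,-.231,.013,171.2)"
```

```text
time_s: 20.67
tool_pos: [0.4934, 0.0503, 0.1136]
tool_rot: [180.0, -0.0, 171.1]
force: [1.1, -0.0, 0.9]
grip_width: 0.0348
grasp_force: 25.0
time_s: 21.58
tool_pos: [0.5143, -0.2299, 0.1131]
tool_rot: [180.0, -0.1, 171.1]
force: [-0.4, 0.2, -1.1]
grip_width: 0.0346
grasp_force: 25.0
pos [ 0.5143 -0.2299  0.1131] rot [179.9538  -0.057  171.1229] turn 1 x -0.0013; shift total [-0.0013 -0.0009  0.1001] = 3 x [-0.0004 -0.0003  0.0334] t=21.6 w=0.0346 g=25.0
```

```bash
python3 -m jog '[[-0.001,-0.001,0.02,0,0,0,0.02],[0,0,0.025,0,0,0,0.02],[0,0,0.025,0,0,0,0.02],[0,0,0.015,0,0,0,0.02],[0,0,0.01,0,0,0,0.02],[0,0,0.003,0,0,0,0.02],[0,0,0,0,0,0,0.02],[0,0,0,0,0,0,0.02],[0,0,0,0,0,0,0.02]]'
```

```text
time_s: 22.33
tool_pos: [0.5164, -0.2318, 0.0168]
tool_rot: [180.0, 0.1, 171.2]
force: [0.3, 0.6, -0.1]
grip_width: 0.035
grasp_force: 25.0
```

```bash
python3 -m jog '[[0,0,0.003,0,0,0,0.02],[0,0,0.001,0,0,0,0.02],[0,0,0,0,0,0,0.02],[0,0,0,0,0,0,0.045],[0,0,0,0,0,0,0.045],[0,0,0,0,0,0,0.045],[0,0,0,0,0,0,0.045],[0,0,-0.02,0,0,0,0.045],[0,0,-0.03,0,0,0,0.045],[0,0,-0.03,0,0,0,0.045],[0,0,-0.015,0,0,0,0.045]]'
python3 -m jog '[[0,0,0,0,0,-0.061,0.04],[0,0,0,0,0,-0.061,0.04],[0,0,0,0,0,0,0.04],[0,0,0,0,0,0,0.04]]'
python3 -c "
from h import *
go(.481,.264,.10,178.2)"
```

```text
time_s: 23.25
tool_pos: [0.5168, -0.2327, 0.11]
tool_rot: [-180.0, 0.2, 171.1]
force: [1.2, -0.5, -0.4]
grip_width: 0.0448
grasp_force: 0.0
time_s: 23.58
tool_pos: [0.5152, -0.2317, 0.1065]
tool_rot: [180.0, -0.0, 178.1]
force: [-0.8, -0.5, -0.8]
grip_width: 0.0405
grasp_force: 0.0
pos [ 0.5152 -0.2317  0.1065] rot [179.9858  -0.0006 178.0503] turn 1 x -0.0026; shift total [0.0498 0.4944 0.0065] = 15 x [0.0033 0.033  0.0004] t=23.6 w=0.0405 g=0.0
```

```bash
python3 -m jog '[[0.0033,0.033,0,0,0,0,0.04],[0.0033,0.033,0,0,0,0,0.04],[0.0033,0.033,0,0,0,0,0.04],[0.0033,0.033,0,0,0,0,0.04],[0.0033,0.033,0,0,0,0,0.04],[0.0033,0.033,0,0,0,0,0.04],[0.0033,0.033,0,0,0,0,0.04],[0.0033,0.033,0,0,0,0,0.04]]'
python3 -m jog '[[0.0033,0.033,0,0,0,0,0.04],[0.0033,0.033,0,0,0,0,0.04],[0.0033,0.033,0,0,0,0,0.04],[0.0033,0.033,0,0,0,0,0.04],[0.0033,0.033,0,0,0,0,0.04],[0.0033,0.033,0,0,0,0,0.04],[0.0033,0.033,0,0,0,0,0.04],[0,0,0,0,0,0,0.04],[0,0,0,0,0,0,0.04],[0,0,0,0,0,0,0.04]]'
python3 - <<'E'
from h import *
S=env.read_camera("side");cv2.imwrite("pics/side6.png",S);T=env.read_camera("top");cv2.imwrite("pics/top6.png",T)
cv2.imwrite("pics/c6.png",np.hstack([cv2.resize(S[130:290,240:400],(400,400),interpolation=cv2.INTER_CUBIC),cv2.resize(T[130:260,360:490],(400,400),interpolation=cv2.INTER_CUBIC)]))
go(.481,.264,.002,178.2)
E
```

```text
time_s: 24.25
tool_pos: [0.4969, 0.0344, 0.1064]
tool_rot: [180.0, -0.0, 178.0]
force: [0.1, -0.1, 0.9]
grip_width: 0.0403
grasp_force: 0.0
time_s: 25.08
tool_pos: [0.4818, 0.2636, 0.106]
tool_rot: [-179.9, -0.0, 178.1]
force: [0.4, -0.8, -0.6]
grip_width: 0.0402
grasp_force: 0.0
pos [0.4822 0.2627 0.1063] rot [-179.9467   -0.0131  177.9794] turn 1 x -0.0038; shift total [0.0013 0.0012 0.1043] = 3 x [0.0004 0.0004 0.0348] t=25.2 w=0.0399 g=0.0
```

View pics/c6.png

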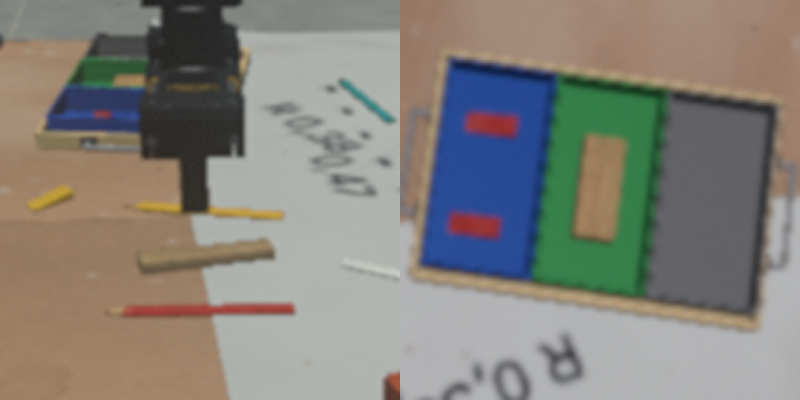

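The spacer lies flat in the green bin and the tool is above the red pencil.

```bash
python3 -m jog '[[0.001,0.001,0.02,0,0,0,0.04],[0,0,0.03,0,0,0,0.04],[0,0,0.03,0,0,0,0.04],[0,0,0.014,0,0,0,0.04],[0,0,0.006,0,0,0,0.04],[0,0,0.002,0,0,0,0.04],[0,0,0,0,0,0,0.04],[0,0,0,0,0,0,0.04],[0,0,0,0,0,0,0.04],[0,0,0,0,0,0,0.04]]'
```

```text
time_s: 26.02
tool_pos: [0.4818, 0.2661, 0.0059]
tool_rot: [179.9, 0.1, 178.1]
force: [-0.3, -0.3, -0.1]
grip_width: 0.04
grasp_force: 0.0
```

```bash
python3 -m jog '[[0,-0.0015,0.003,0,0,0,0.04],[0,0,0,0,0,0,0.04],[0,0,0,0,0,0,0.04]]'
python3 -m jog '[[0,0,0,0,0,0,0.005],[0,0,0,0,0,0,0.005],[0,0,0,0,0,0,0.005],[0,0,0,0,0,0,0.005],[0,0,0,0,0,0,0.005],[0,0,0,0,0,0,0.005]]' 25
```

```text
time_s: 26.27
tool_pos: [0.4807, 0.264, 0.0016]
tool_rot: [-180.0, -0.0, 178.1]
force: [0.3, 0.3, 0.8]
grip_width: 0.0401
grasp_force: 0.0
time_s: 26.77
tool_pos: [0.4809, 0.2642, 0.0016]
tool_rot: [180.0, 0.0, 178.2]
force: [-0.4, 0.6, 0.9]
grip_width: 0.0127
grasp_force: 25.0
```

```bash
python3 -m jog '[[0,0,-0.01,0,0,0,0.005],[0,0,-0.025,0,0,0,0.005],[0,0,-0.03,0,0,0,0.005],[0,0,-0.03,0,0,0,0.005],[0,0,-0.01,0,0,0,0.005],[0,0,0,0,0,0.061,0.005],[0,0,0,0,0,0.061,0.005],[0,0,0,0,0,0,0.005],[0,0,0,0,0,0,0.005],[0,0,0,0,0,0,0.005]]'
python3 - <<'E'
from h import *
T=env.read_camera("top");S=env.read_camera("side")
for n,im in(("top",T),("side",S)):
  for b in blobs(im,(-12,130,70),(6,255,255),(185,160,400,270)): print(n,np.round(b["c"],1),b["a"],np.round(rect(n,b["cnt"],.11),1))
go(.501,-.327,.105,171.2)
E
```

```text
time_s: 27.6
tool_pos: [0.4806, 0.264, 0.1064]
tool_rot: [-180.0, -0.0, 171.2]
force: [-0.0, 0.8, 0.3]
grip_width: 0.0128
grasp_force: 25.0
top [383.9 202.8] 84.0 [ 467.6 -113.7   37.5   14.    81.4]
top [389.3 170. ] 85.0 [ 551.1 -129.6   37.7   14.3   83.1]
side [339.3 208. ] 93.0 [440.8 271.7  13.2  65.8  -7.7]
side [299.6 206.5] 89.0 [518.7 259.2  14.2  46.2  -9.1]
pos [0.4807 0.264  0.1063] rot [-179.9815   -0.0198  171.2125] turn 1 x 0.0002; shift total [-0.1105 -0.581   0.0013] = 17 x [-0.0065 -0.0342  0.0001] t=27.7 w=0.0124 g=25.0
```

```bash
python3 -m jog '[[-0.0063,-0.0342,0,0,0,0,0.005],[-0.0063,-0.0342,0,0,0,0,0.005],[-0.0063,-0.0342,0,0,0,0,0.005],[-0.0063,-0.0342,0,0,0,0,0.005],[-0.0063,-0.0342,0,0,0,0,0.005],[-0.0063,-0.0342,0,0,0,0,0.005],[-0.0063,-0.0342,0,0,0,0,0.005],[-0.0063,-0.0342,0,0,0,0,0.005],[-0.0063,-0.0342,0,0,0,0,0.005]]'
python3 -m jog '[[-0.0063,-0.0342,0,0,0,0,0.005],[-0.0063,-0.0342,0,0,0,0,0.005],[-0.0063,-0.0342,0,0,0,0,0.005],[-0.0063,-0.0342,0,0,0,0,0.005],[-0.0063,-0.0342,0,0,0,0,0.005],[-0.0063,-0.0342,0,0,0,0,0.005],[-0.0063,-0.0342,0,0,0,0,0.005],[-0.0063,-0.0342,0,0,0,0,0.005],[0,0,0,0,0,0,0.005],[0,0,0,0,0,0,0.005],[0,0,0,0,0,0,0.005],[0,0,0,0,0,0,0.005]]'
python3 -c "
from h import *
go(.497,-.3265,.05,171.2)"
```

```text
time_s: 28.45
tool_pos: [0.4893, -0.0504, 0.1066]
tool_rot: [180.0, 0.0, 171.2]
force: [0.1, -0.2, -0.0]
grip_width: 0.013
grasp_force: 25.0
time_s: 29.45
tool_pos: [0.4978, -0.3249, 0.1062]
tool_rot: [179.9, -0.0, 171.3]
force: [-0.0, 0.9, -0.7]
grip_width: 0.013
grasp_force: 25.0
pos [ 0.4978 -0.3249  0.1062] rot [179.9179  -0.0286 171.2929] turn 1 x 0.0016; shift total [ 0.0005 -0.0017  0.0562] = 2 x [ 0.0003 -0.0008  0.0281] t=29.4 w=0.0130 g=25.0
```

Next I go down to just above the rim and check the fit.

```bash
python3 -m jog '[[0,-0.001,0.02,0,0,0,0.005],[0,0,0.025,0,0,0,0.005],[0,0,0.01,0,0,0,0.005],[0,0,0,0,0,0,0.005],[0,0,0,0,0,0,0.005],[0,0,0,0,0,0,0.005]]'
python3 - <<'E'
from h import *
T=env.read_camera("top");S=env.read_camera("side")
cv2.imwrite("pics/c7.png",np.hstack([cv2.resize(S[60:200,230:370],(400,400),interpolation=cv2.INTER_CUBIC),cv2.resize(T[130:260,360:490],(400,400),interpolation=cv2.INTER_CUBIC)]))
go(.497,-.3265,.0105,171.2)
E
```

```text
time_s: 29.95
tool_pos: [0.4981, -0.3278, 0.0527]
tool_rot: [-180.0, 0.1, 171.2]
force: [-0.6, 0.5, -0.4]
grip_width: 0.0134
grasp_force: 25.0
pos [ 0.4982 -0.3281  0.053 ] rot [-179.9746    0.137   171.1824] turn 1 x -0.0003; shift total [0.0014 0.0014 0.0425] = 2 x [0.0007 0.0007 0.0212] t=30.1 w=0.0127 g=25.0
```

View pics/c7.png

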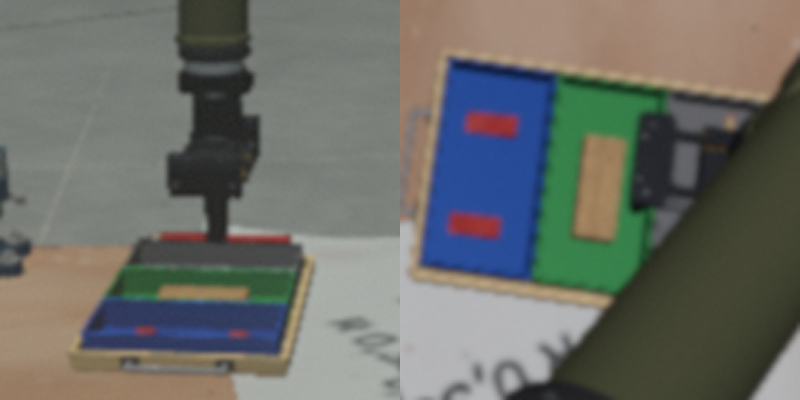

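The pencil (side crop, columns 145–290) fits between the grey bin's end walls (140–300). I lower it.

```bash
python3 -m jog '[[0.001,0,0.015,0,0,0,0.005],[0,0,0.015,0,0,0,0.005],[0,0,0.007,0,0,0,0.005],[0,0,0.002,0,0,0,0.005],[0,0,0,0,0,0,0.005],[0,0,0,0,0,0,0.005],[0,0,0,0,0,0,0.005],[0,0,0,0,0,0,0.005]]'
```

```text
time_s: 30.72
tool_pos: [0.4967, -0.328, 0.0134]
tool_rot: [-180.0, 0.1, 171.2]
force: [-0.2, 0.3, 0.9]
grip_width: 0.0122
grasp_force: 25.0
```

```bash
python3 -m jog '[[0,0,0.003,0,0,0,0.005],[0,0,0,0,0,0,0.005],[0,0,0,0,0,0,0.005],[0,0,0,0,0,0,0.03],[0,0,0,0,0,0,0.03],[0,0,0,0,0,0,0.03],[0,0,0,0,0,0,0.03],[0,0,-0.02,0,0,0,0.03],[0,0,-0.03,0,0,0,0.03],[0,0,-0.03,0,0,0,0.03],[0,0,-0.04,0,0,0,0.03],[0,0,-0.03,0,0,0,0.03]]'
python3 -m jog '[[0,0.03,0,0,0,0,0.03],[0,0.04,0,0,0,0,0.03],[0,0.04,0,0,0,0,0.03],[0,0.04,0,0,0,0,0.03],[0,0.04,0,0,0,0,0.03],[0,0.04,0,0,0,0,0.03],[0,0.04,0,0,0,0,0.03],[0,0.04,0,0,0,0,0.03],[0,0.04,0,0,0,0,0.03],[0,0.04,0,0,0,0,0.03],[0,0,0,0,0,0,0.03],[0,0,0,0,0,0,0.03]]'
python3 - <<'E'
from h import *
T=env.read_camera("top");S=env.read_camera("side");cv2.imwrite("pics/top8.png",T)
cv2.imwrite("pics/c8.png",np.hstack([cv2.resize(S[120:230,230:340],(400,400),interpolation=cv2.INTER_CUBIC),cv2.resize(T[130:260,360:490],(400,400),interpolation=cv2.INTER_CUBIC)]))
E
```

```text
time_s: 31.72
tool_pos: [0.4963, -0.3281, 0.1622]
tool_rot: [-180.0, 0.1, 171.1]
force: [0.5, -0.3, 0.2]
grip_width: 0.0299
grasp_force: 0.0
time_s: 32.72
tool_pos: [0.5559, 0.0611, 0.1593]
tool_rot: [180.0, -0.0, 171.5]
force: [0.1, -0.7, -0.9]
grip_width: 0.0303
grasp_force: 0.0
```

View pics/c8.png

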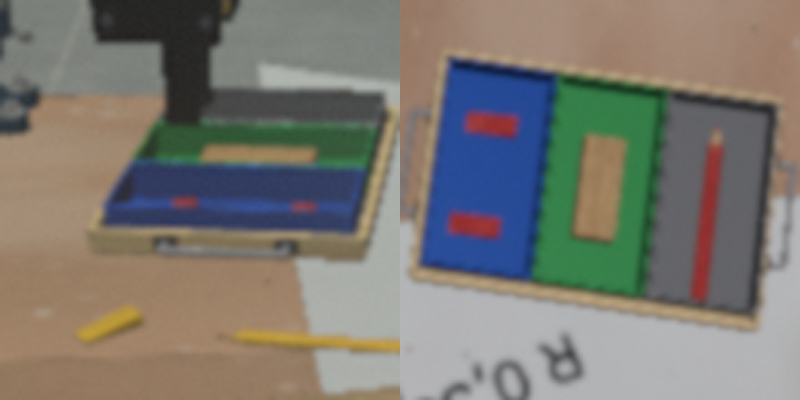

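Run:
```python
from h import *
T=cv2.imread("pics/top8.png")
e=np.array([.988,-.153]);c=np.array([.5006,-.327])
for b in blobs(T,(-12,120,50),(6,255,255),(350,130,500,250)):
    w=np.array([plane("top",u,v,.015)[:2] for u,v in b["cnt"]])
    print(np.round(b["c"],1),np.round(rect("top",b["cnt"],.015),1),"along bin x",((w-c)@e).min(),((w-c)@e).max())
h=cv2.cvtColor(T,cv2.COLOR_BGR2HSV)
for v in range(215,236,1): print(v,T[v,587-360+360-587+int(360+700/3.077)].tolist(),end=" ")
```

```text
[383.9 202.8] [ 484.1 -123.4   40.4   15.1   81.4] along bin x -0.05499981965170666 -0.039886269584115404
[459.2 202.1] [ 487.3 -325.5   11.6  135.8   -9. ] along bin x -0.08124971307299127 0.054468125200847935
[389.2 170. ] [ 574.3 -139.9   39.    15.4   82.9] along bin x 0.036659560117138786 0.052535691168009255
215 [123, 123, 122] 216 [122, 123, 122] 217 [121, 122, 120] 218 [122, 122, 121] 219 [123, 124, 122] 220 [123, 123, 122] 221 [121, 122, 120] 222 [121, 122, 120] 223 [120, 121, 120] 224 [121, 121, 119] 225 [121, 121, 119] 226 [120, 120, 118] 227 [119, 120, 118] 228 [119, 119, 117] 229 [118, 118, 116] 230 [117, 118, 115] 231 [116, 117, 115] 232 [117, 117, 115] 233 [118, 118, 116] 234 [119, 119, 117] 235 [119, 119, 117]
```

The pencil's full length shows in the grey bin, with about 8 mm clear of the near wall. Everything asked for is in place, so I hand the job in.

```bash
python3 -c "
from cell import env
print(env.sign_off())"
```

```text
the job is handed in; nothing more can be done
None
```

I packed the tray and handed the job in at about 33 s: both red wedges lie flat and apart in the blue bin, the thick spacer is in the green bin, the red pencil is in the grey bin, and I left the look-alikes alone; the hand-in gave no verdict.

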